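Present the setting master to the optical gauge

ROBOT

A 6-joint arm with a two-finger parallel gripper is mounted at the origin on a cart in front of the work surface, level with it; the furniture and walls round the work are solid. World frame = base frame: x ahead of the robot, y to its left, z up, the work surface at z = 0. Lengths are in mm, angles in rad, forces in N, time in s.
With the tool pointing down it reaches from about 275 to 750 mm from the base axis. Payload 10.2 kg.
Tool frame: the origin (TCP) lies at the centre of the arm's flange, where the gripper is bolted on; the fingertips stand ctrl.tip_reach ahead of it and the grasp point (between the pads) lies 155 mm ahead of it (ctrl.tip_reach is the distance from the TCP to the fingertips, in mm); z points along the fingers, y is the direction in which the jaws open and shut (so a half turn about z gives the same grasp; the last joint's range is limited). The gripper opens to 85 mm and grips with 20 to 120 N. Pads are 22 mm wide; open, the fingers measure 114 mm over their backs; the gripper's body (76 mm by 85 mm) begins 54 mm behind the grasp point. The pads swing forward as they close: fully open they stand 13 mm farther back than shut.
Start: joints at [-1.532, 0.313, 1.498, -0, 1.331, -0.223], TCP at [135.867, -507.122, 404.694] pointing down, gripper open.
Joint ranges: [-2.94, 2.94], [-0.97, 2.17], [0.19, 2.56], [-1.23, 4.37], [0.02, 3.11], [-2.88, 2.88]. Speed limits (rad/s): [2.39, 2.39, 3.01, 3.14, 3.14, 3.14].

INTERFACE

Orientations are given as a unit quaternion [w, x, y, z].
In Python, from rig import ctrl, viewer gives the robot as it stands.
- The arm moves only by the tool drive_tool, never from a script. Its argument "rows" is a list that holds one entry, the list of rows, each a list of 6 numbers: the shift along the world's x, y, z normalised to -1 to 1, where 1 is 0.1 m, then the turn, a rotation vector about the world's x, y, z normalised to -1 to 1, where 1 is 90 degrees. A call has 1 to 10 rows; each row is the pose to reach, as a shift and turn from the pose measured when the call began; what a row does not reach only later rows make up. A row lasts 1/8 s, in which the tool goes at most 62.5 mm and 10.7 degrees, less where a joint would pass 70% of its speed; a pose out of reach is approached as far as the arm can. A call with a number of a shift or a turn outside -1 to 1 is refused whole. A call with a gripper value outside its range is refused whole. "fingers" is the opening, from -1 (shut) to 1 (fully open), set as the call begins (left out, the last holds). The fingers move at their own pace and stop on an object; "force" is the grip in N (left out, the last holds). Time passes only in rows, so rows that repeat a pose let the fingers close. It gives the time, the measured TCP pose, the force and the opening at its end, in the units of the state.
- ctrl.sense(): the state, without advancing time (a new reading comes with each control period).
- viewer.capture(name): name is "scene" or "top" or "wrist"; returns the picture (420x560x3 uint8, red, green, blue); there is no depth.
- viewer.calibration(name): a dict with "mtx" (3x3 intrinsics, pixels), "dist_coeffs" ([k1, k2, p1, p2, k3] as OpenCV has them; the pictures are not rectified), "extrinsics" (4x4, takes a point from camera to world coordinates). Camera axes: x right, y up, looking along -z (the intrinsics and any distortion apply to the point x, -y, -z); pixel columns grow to the right and rows downward; lengths in mm; the calibration is good to about 2 mm. A picture is of the moment at which its call begins: read the wrist's pose just before it. calibration takes no time and is no camera call; for the wrist camera it gives the pose at the moment of the call.
- ctrl.finish_job(): hands the job in, once; it reports no verdict.
The state is a dict: "time_s": time; "joints": joint angles; "dq": joint speeds; "tau": joint torques, N m; "eef_pos": TCP position; "ee_rot": TCP orientation; "force": force on the tool from outside, world axes, zero at the start; "wrist_torque": the same for the moment, N m; "grip_width": opening from 0.0 (shut) to 1.0 (fully open).
Only numpy, scipy, OpenCV 4.12 (cv2) and the standard library are available. Lean on these libraries where they do the work, as an engineer would, in place of code of your own. Each camera call takes 0.05 s, during which the arm holds its last target.

TASK

The brass offcut on the sill of the optical gauge blocks its slot: put the offcut into the blue dish first. Then take the setting master by its red grip, pass its steel blade through the slot from the front until the tip is about a centimetre past the beam line between the two lenses, and finish with the gripper still holding it there, straight and level, without pressing on the gauge. Leave the mouse, the ring and the eraser where they are.

Things in the scene. Friction and masses are not known exactly. Their poses are not given: they have to be found in the camera images.
- gauge: Optical gauge fixed to the desk, base 126 x 150 x 10 mm from x = -37. Axes: x from the front through the slot to the rear, y left, z up; origin at desk level under the front face of its upright grey guard (x = 0 to 8, 110 wide, top at 80 mm). Before the guard a sill block, x = -34 to 0, 80 wide, top at 45 mm. Behind it two black heads, x = 14 to 76, 84 mm high, 56 mm apart, open above and behind.
- slot (a point): Centre of the slot in the guard's front face, 56 mm above the desk; axes as the gauge. The slot lies level, 20 mm wide (y) and 10 mm high, 8 mm deep, with a yellow 45-degree bevelled lead-in 5 mm wide all round that stands 5 mm proud of the guard. The master's blade has 2 mm clearance each way (1 mm a side).
- beam (a point): Middle of the beam between the two amber lenses, on the slot's axis 36 mm behind the slot point, 56 mm above the desk (axes as the gauge). A yellow line across the base marks it from above.
- master: Setting master lying flat on the desk, about 140 g, 140 mm long: a red grip 50 mm long (x), 24 wide (y), 16 high, and a steel blade 18 wide and 8 thick from the grip along +x. Origin at the centre of the grip's underside; the blade's middle plane is 8 mm above the underside, its tip 115 mm ahead of the origin. It balances about 14 mm ahead of the grip's centre.
- master_tip (a point): End of the blade, on its centre line; axes as the master.
- offcut: Brass bar offcut on the sill in front of the slot, 20 mm (x) x 28 mm (y) x 27 mm high, 80 g, top sawn a little aslant; origin at the centre of its underside. It stands roughly square to the guard, with 28 mm across the slot.
- scrap_dish: Round blue plastic dish for scrap, loose on the desk, 96 mm across the rim (about 76 mm across the floor), 29 mm high, floor 2 mm thick; origin at the centre of its underside.
- ring: Steel ring gauge, 49 mm across, 15 mm high, a bystander; origin at the centre of its underside.
- rubber_eraser: Blue and white eraser 20 x 46 x 12 mm, a bystander; origin at the centre of its underside.
- mouse: Black computer mouse 109 x 60 x 41 mm, a bystander; origin at the centre of its underside.
There are look-alikes about, which are no part of the job. Several things have the shape of the offcut; the one meant has the colours described above.

How it is judged:
By the outcome, as a careful person would: the job done as asked, in the order asked, and still so for the second after the job is handed in, while the arm keeps its last pose, push and grip.
It also fails if it takes over 59 s, if anything falls off the work surface, if the arm or the gripper's body presses on something with over 40 N, if the wrist force passes 120 N, or if a joint passes its speed limit or range.

## Working session

There is one attempt and no reset: what is moved stays moved. The work goes in short steps, Python scripts to look and compute and a tool call to move; the robot and the scene stay as the last step left them, time stands still between calls to the robot, and variables do not carry over. Pictures are saved under pics/ and viewed, and the job is handed in when it is done.

Besides the shell and the picture viewer there is one more tool, called after "Call:" as name(argument=value, ...), one argument or row to a line, values as JSON. drive_tool: Moves the arm, as the interface text tells. Scaled input: -1 to 1 covers 0.1 m each way for a shift and 90 degrees each way for a turn. Its arguments: {"type":"object","properties":{"rows":{"type":"array","items":{"type":"array","items":{"type":"array","items":{"type":"number"}}}},"fingers":{"type":"number"},"force":{"type":"number"}},"required":["rows"]}

```bash
ls; mkdir -p pics; python3 - <<'E'
from rig import ctrl, viewer
import cv2,numpy as np
s=ctrl.sense();print(s, ctrl.tip_reach)
for n in ("scene","top","wrist"):
    c=viewer.calibration(n);print(n,c)
    im=viewer.capture(n);cv2.imwrite(f"pics/{n}0.png",im[:,:,::-1])
E
```

```text
pics
{'time_s': 0.0, 'joints': array([-1.53241011e+00,  3.13444690e-01,  1.49845347e+00,  1.48021433e-06,
        1.33098266e+00, -2.23376445e-01]), 'dq': array([-0.00179065, -0.0007949 , -0.00079365, -0.00253137,  0.00039511,
        0.00094942]), 'tau': array([ 1.87011829e-03, -4.12257457e+01, -2.59741545e+01, -8.43640260e-05,
        4.12702560e-03, -4.14725389e-05]), 'eef_pos': array([ 135.86006611, -507.07377982,  404.1314784 ]), 'ee_rot': array([-6.41262431e-04,  9.91447075e-01,  1.30507786e-01,  6.02052706e-05]), 'force': array([-0.10297209,  0.07957692,  0.59892288]), 'wrist_torque': array([-0.01823172,  0.01941296,  0.0329768 ]), 'grip_width': 1.000043024676426} 173.4
scene {'mtx': array([[409.32054526,   0.        , 281.08191176],
       [  0.        , 409.32054526, 204.86485092],
       [  0.        ,   0.        ,   1.        ]]), 'dist_coeffs': array([0.03973474, 0.        , 0.        , 0.        , 0.        ]), 'extrinsics': array([[-4.98797600e-01,  6.32536154e-01, -5.92536047e-01,
         5.23368675e+00],
       [-8.66704346e-01, -3.60112691e-01,  3.45170142e-01,
   
[... 715 characters left out ...]
03],
       [ 0.00000000e+00,  0.00000000e+00,  0.00000000e+00,
         1.00000000e+00]])}
wrist {'mtx': array([[319.9177778 ,   0.        , 277.3456236 ],
       [  0.        , 319.9177778 , 204.96199101],
       [  0.        ,   0.        ,   1.        ]]), 'dist_coeffs': array([0.00036443, 0.        , 0.        , 0.        , 0.        ]), 'extrinsics': array([[ 2.59753140e-01,  9.16189960e-01,  3.05162684e-01,
         2.13618215e+02],
       [-9.65673399e-01,  2.47026713e-01,  8.03286413e-02,
        -4.85443650e+02],
       [-1.78703988e-03, -3.15553103e-01,  9.48906237e-01,
         3.72535069e+02],
       [ 0.00000000e+00,  0.00000000e+00,  0.00000000e+00,
         1.00000000e+00]])}
```

View pics/scene0.png

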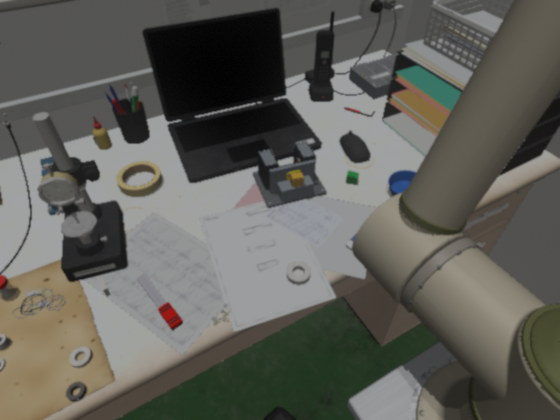

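View pics/top0.png

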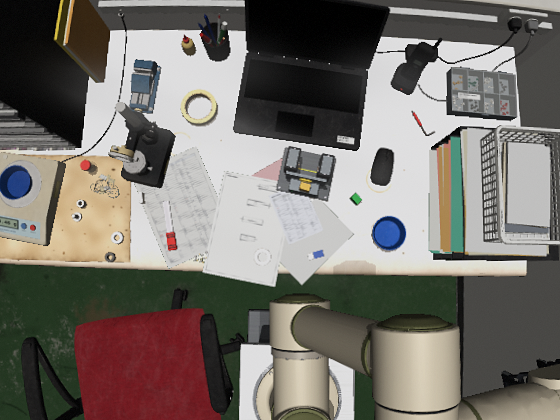

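View pics/wrist0.png

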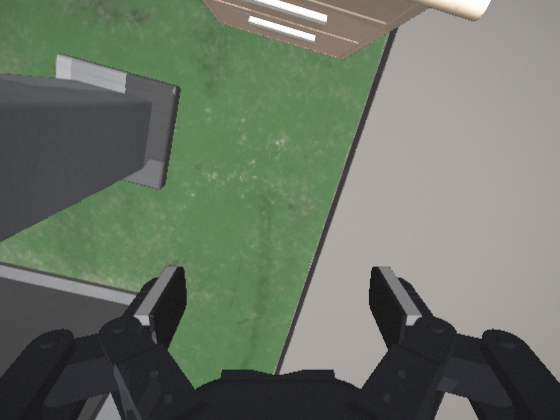

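The top view shows the gauge at (308,170) with a brass block at about (306,185), and a blue dish at (388,233). The master's red grip is at (171,241) with its blade pointing up. The mouse is at (381,165), the ring at (262,256) and the eraser at (318,254). There is also a green block at (356,198), and a second blue round thing sitting on an instrument at (17,182). I'll enlarge the view next.

```bash
cat > h.py <<'E'
import cv2,numpy as np
from scipy.spatial.transform import Rotation as R
def ray(cal,uv):
    uv=np.array(uv,float).reshape(-1,1,2)
    p=cv2.undistortPoints(uv,cal["mtx"],cal["dist_coeffs"])[:,0]
    E=cal["extrinsics"]
    d=np.c_[p[:,0],-p[:,1],-np.ones(len(p))]@E[:3,:3].T
    return E[:3,3],d
def onplane(cal,uv,z):
    o,d=ray(cal,uv); t=(z-o[2])/d[:,2]
    return o+d*t[:,None]
def proj(cal,P):
    E=cal["extrinsics"];q=(np.array(P,float).reshape(-1,3)-E[:3,3])@E[:3,:3]
    q=q*[1,-1,-1]
    return cv2.projectPoints(q,np.zeros(3),np.zeros(3),cal["mtx"],cal["dist_coeffs"])[0][:,0]
E
python3 - <<'E'
import cv2,numpy as np
t=cv2.imread("pics/top0.png");s=cv2.imread("pics/scene0.png")
a=cv2.resize(t[140:280,270:410],None,fx=4,fy=4,interpolation=cv2.INTER_CUBIC)
b=cv2.resize(t[195:265,140:210],None,fx=3,fy=3,interpolation=cv2.INTER_CUBIC)
c=cv2.resize(s[135:210,240:370],None,fx=6,fy=6,interpolation=cv2.INTER_CUBIC)
cv2.imwrite("pics/ct.png",a);cv2.imwrite("pics/cm.png",b);cv2.imwrite("pics/cs.png",c)
E
```

```text
(no output)
```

View pics/ct.png

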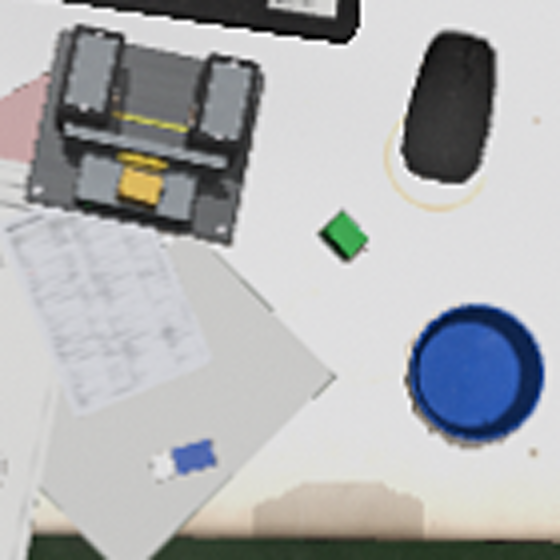

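View pics/cs.png

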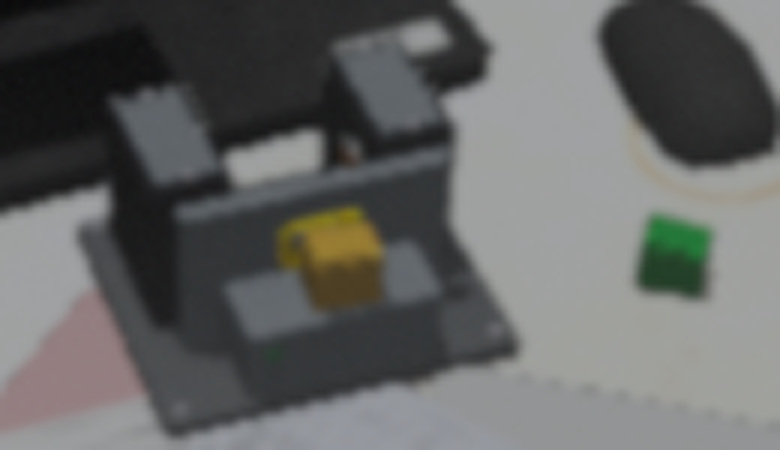

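View pics/cm.png

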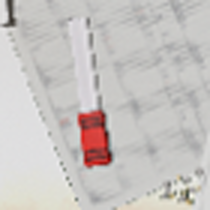

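The top crop shows the gauge turned slightly clockwise. The brass block is on the sill right in front of the yellow lead-in. Two things have the offcut's shape: the brass block at top (305,185) and the green block at top (356,198). The brass one on the sill fits the colour and place described, and this crop confirms it. For the dish, the loose blue one on the desk at (388,233) fits, while the other at (17,182) sits on an instrument. Next I measure.

```bash
python3 - <<'E'
from rig import viewer
from h import *
t=cv2.imread("pics/top0.png");s=cv2.imread("pics/scene0.png")
ct=viewer.calibration("top");cs=viewer.calibration("scene")
np.set_printoptions(precision=1,suppress=True)
def comps(im,lo,hi,box,amin=8):
    hsv=cv2.cvtColor(im,cv2.COLOR_BGR2HSV);m=cv2.inRange(hsv,lo,hi)
    k=np.zeros_like(m);x0,y0,x1,y1=box;k[y0:y1,x0:x1]=255;m&=k
    n,l,st,c=cv2.connectedComponentsWithStats(m)
    return [( (l==i).astype(np.uint8),st[i],c[i]) for i in range(1,n) if st[i,4]>=amin]
for nm,im,c,box in(("top",t,ct,(290,150,330,205)),("scene",s,cs,(270,150,330,200))):
    print(nm,"orange")
    for m,st,cc in comps(im,(15,110,60),(23,255,255),box): print(st,cc,cv2.minAreaRect(np.argwhere(m)[:,::-1].astype(np.float32)),onplane(c,cc,72))
    print("yellow")
    for m,st,cc in comps(im,(24,110,60),(33,255,255),box,3): print(st,cc)
print("dish")
for m,st,cc in comps(t,(105,120,40),(125,255,255),(360,200,420,270),100):
    h=cv2.convexHull(np.argwhere(m)[:,::-1].astype(np.int32)); e=cv2.fitEllipse(h);print(st,cc,e,onplane(ct,e[0],29))
    P=onplane(ct,h[:,0].astype(float),29)[:,:2]
    print(cv2.minEnclosingCircle(P.astype(np.float32)))
print("red")
for m,st,cc in comps(t,(0,150,60),(8,255,255),(140,190,210,270),50):
    pts=np.argwhere(m)[:,::-1].astype(float);P=onplane(ct,pts,16)[:,:2];print(st,cc,cv2.minAreaRect(P.astype(np.float32)))
# gauge base corners guesses from crop (crop/4+offset)
for nm,uv in (("base front L",(28,205)),("front R",(230,241))): print(nm,onplane(ct,[np.array(uv)/4+[270,140]],10))
for nm,uv in (("beam L",(115,117)),("beam R",(187,130))): print(nm,onplane(ct,[np.array(uv)/4+[270,140]],10))
for nm,uv in (("guard L",(65,128)),("guard R",(228,161))): print(nm,onplane(ct,[np.array(uv)/4+[270,140]],80))
for nm,uv in (("tip",(78,18)),): print(nm,onplane(ct,[np.array(uv)/3+[140,195]],8))
E
```

```text
top orange
[300 179  11  12  88] [304.8 185.2] ((305.0, 184.5), (11.0, 10.0), 90.0) [[580.8  -3.4  72. ]]
yellow
[301 169  16   4  18] [308.8 170.4]
[299 178  10   4  21] [303.4 179.1]
[310 180   2   2   3] [310.7 180.7]
scene orange
[289 172  14  14 152] [296.4 178.3] ((296.20269775390625, 178.7162322998047), (12.658721923828125, 13.31631851196289), 80.53767395019531) [[568.2   2.1  72. ]]
yellow
[286 170  15  10  49] [291.6 173. ]
dish
[373 216  33  34 881] [388.8 232.7] ((388.7472229003906, 232.69100952148438), (32.7364387512207, 33.605167388916016), 151.85494995117188) [[ 462.2 -241.2   29. ]]
((462.4411926269531, -241.31092834472656), 46.75425720214844)
red
[166 232  11  18 124] [171.1 241.1] ((425.52862548828125, 358.8196105957031), (47.73211669921875, 23.21186637878418), 10.99599838256836)
base front L [[572.3  70.2  10. ]]
front R [[550.7 -71.9  10. ]]
beam L [[636.8  10.5  10. ]]
beam R [[628.9 -40.5  10. ]]
guard L [[613.4  47.1  80. ]]
guard R [[594.3 -61.6  80. ]]
tip [[537.  380.8   8. ]]
```

Call:
drive_tool(
  rows=[
    [[0.6,0.6,0,0,0,-0.1],[1,1,0,0,0,-0.2],[1,1,0,0,0,-0.267]],
  ],
  fingers=1,
)

```text
time_s: 0.52
eef_pos: [237.6, -404.9, 404.4]
ee_rot: [-0.001, 0.997, -0.079, 0.0]
force: [-0.6, -0.7, -0.1]
grip_width: 1.0
```

Call:
drive_tool(
  rows=[
    [[0.6,0.6,0,0,0,0],[1,1,0,0,0,0],[1,1,0,0,0,0]],
  ],
)

```text
time_s: 0.9
eef_pos: [339.1, -302.6, 404.4]
ee_rot: [-0.001, 0.997, -0.078, 0.0]
force: [-1.3, 0.8, -0.3]
grip_width: 1.003
```

Call:
drive_tool(
  rows=[
    [[0.6,0.6,0,0,0,0],[1,1,0,0,0,0],[1,1,0,0,0,0]],
  ],
)

```text
time_s: 1.27
eef_pos: [440.7, -200.2, 404.1]
ee_rot: [-0.001, 0.997, -0.076, 0.0]
force: [0.4, -0.9, 0.8]
grip_width: 1.006
```

Call:
drive_tool(
  rows=[
    [[0.5,0.6,0,0,0,0],[0.9,1,0,0,0,0],[0.9,1,0,0,0,0]],
  ],
)

```text
time_s: 1.65
eef_pos: [532.1, -97.7, 403.6]
ee_rot: [-0.001, 0.997, -0.074, -0.0]
force: [-0.5, -0.8, -0.0]
grip_width: 1.0
```

Call:
drive_tool(
  rows=[
    [[0.4,0.5,-0.2,0,0,0],[0.5,0.9,-0.4,0,0,0],[0.5,0.9,-0.4,0,0,0],[0.5,0.9,-0.4,0,0,0]],
  ],
)

```text
time_s: 2.15
eef_pos: [581.9, -8.7, 363.9]
ee_rot: [-0.001, 0.997, -0.074, 0.0]
force: [-0.4, 0.1, 0.7]
grip_width: 1.001
```

```bash
python3 - <<'E'
from rig import ctrl, viewer
import cv2,numpy as np,pickle
s=ctrl.sense();print(s['eef_pos'],s['dq'].max())
c=viewer.calibration("wrist");im=viewer.capture("wrist");cv2.imwrite("pics/w1.png",im[:,:,::-1]);pickle.dump(c,open("w1.pkl","wb"))
E
```

```text
[581.89571336  -8.65797005 363.88296165] 0.003420880530422749
```

View pics/w1.png

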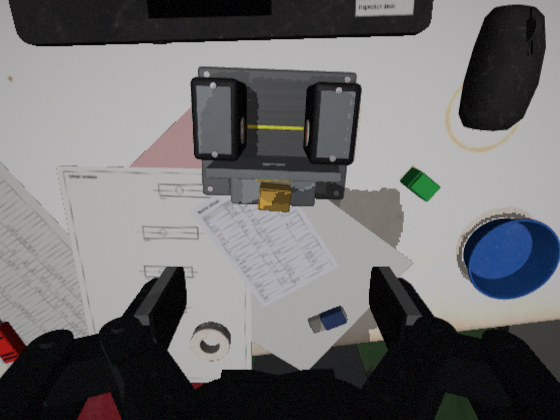

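The wrist picture shows the gauge at (275,130), the brass offcut at (275,197), the beam line from (247,127) to (304,128) and the dish at (510,258). I'll enlarge the gauge to measure it more finely.

```bash
python3 - <<'E'
import cv2
t=cv2.imread("pics/w1.png")
cv2.imwrite("pics/w1c.png",cv2.resize(t[60:220,180:370],None,fx=4,fy=3.75*4/3.75,interpolation=cv2.INTER_CUBIC)[:600])
E
```

```text
(no output)
```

View pics/w1c.png

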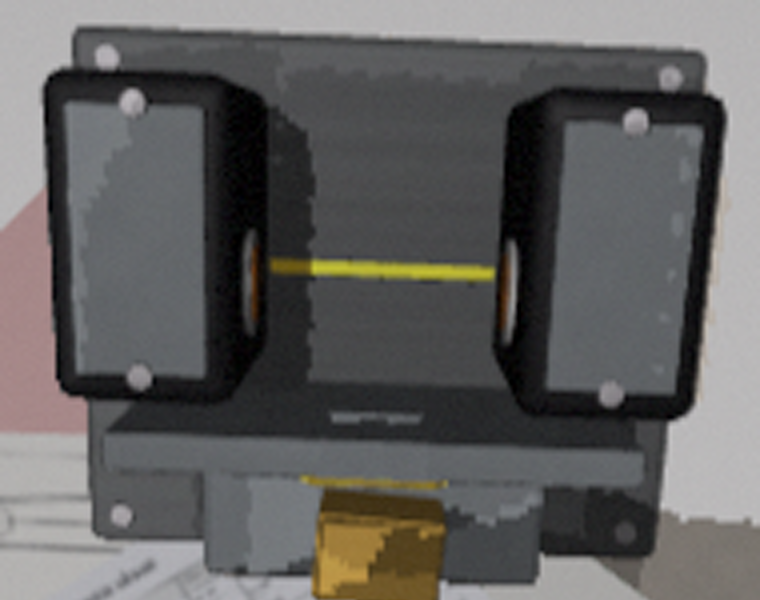

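```bash
python3 - <<'E'
from h import *
import pickle
np.set_printoptions(precision=1,suppress=True)
c=pickle.load(open("w1.pkl","rb"))
def P(l,z): return onplane(c,np.array(l)/4+[180,60],z)[:,:2]
def show(n,l,z):
    p=P(l,z);d=p[0]-p[1];print(n,p.ravel(),"mid",p.mean(0),"len %.1f yaw %.2f"%(np.hypot(*d),np.degrees(np.arctan2(-d[0],d[1]))))
show("base rear",[(76,28),(706,52)],10);show("base front",[(95,536),(655,554)],10)
show("guard rear",[(107,437),(643,452)],80);show("guard front",[(107,468),(643,485)],80)
show("sill front",[(207,572),(535,582)],45);show("beam",[(270,266),(496,274)],10)
show("head outer rear",[(48,74),(722,98)],84)
show("leadin", [(302,481),(447,486)],66)
t=cv2.imread("pics/w1.png");hsv=cv2.cvtColor(t,cv2.COLOR_BGR2HSV)
m=cv2.inRange(hsv,(12,100,40),(24,255,255));m[:183]=0;m[215:]=0;m[:,:250]=0;m[:,300:]=0
pts=np.argwhere(m)[:,::-1].astype(np.float32);print(pts.min(0),pts.max(0))
cv2.imwrite("pics/w1o.png",cv2.resize(np.hstack([t[175:220,250:300],cv2.cvtColor(m,cv2.COLOR_GRAY2BGR)[175:220,250:300]]),None,fx=8,fy=8,interpolation=cv2.INTER_NEAREST))
E
```

```text
base rear [699.7  48.8 672.9 -95.4] mid [686.3 -23.3] len 146.7 yaw -10.51
base front [578.8  71.4 552.3 -73.5] mid [565.5  -1. ] len 147.4 yaw -10.35
guard rear [616.6  44.6 597.8 -61.3] mid [607.2  -8.3] len 107.6 yaw -10.07
guard front [610.4  46.  591.  -60.7] mid [600.7  -7.4] len 108.5 yaw -10.30
sill front [575.2  37.2 561.4 -39.1] mid [568.3  -0.9] len 77.6 yaw -10.26
beam [640.   13.8 630.  -40.8] mid [635.  -13.5] len 55.5 yaw -10.44
head outer rear [684.2  39.7 662.2 -80.4] mid [673.2 -20.3] len 122.1 yaw -10.39
leadin [598.7   9.  593.  -21.5] mid [595.8  -6.2] len 31.0 yaw -10.46
[258. 183.] [291. 211.]
```

View pics/w1o.png

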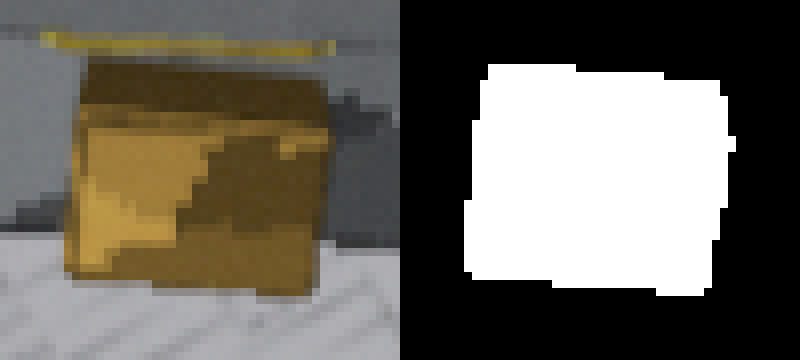

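```bash
python3 - <<'E'
from h import *
import pickle
np.set_printoptions(precision=1,suppress=True)
c=pickle.load(open("w1.pkl","rb"))
q=np.array([(80,112),(330,130),(68,275),(315,294)])/8+[250,175]
for z in(70,72):
    p=onplane(c,q,z)[:,:2];y=np.radians(-10.35);Rm=np.array([[np.cos(y),np.sin(y)],[-np.sin(y),np.cos(y)]])
    print(z,p.mean(0),[(p-[600.2,-7.3])@Rm.T]); d=p[0]-p[1];print(np.degrees(np.arctan2(-d[0],d[1])),np.hypot(*d),np.hypot(*(p[0]-p[2])))
from rig import ctrl
s=ctrl.sense();w,x,yy,z=s['ee_rot'];print(R.from_quat([x,yy,z,w]).as_matrix())
E
```

```text
70 [579.6  -4.8] [array([[-11. ,  11.6],
       [-12. , -15. ],
       [-29.3,  12.6],
       [-30.6, -14.3]])]
-12.701272949757994 26.65512807177366 18.410249204349704
72 [580.2  -4.9] [array([[-10.4,  11.5],
       [-11.5, -14.9],
       [-28.6,  12.5],
       [-29.9, -14.2]])]
-12.701272949757739 26.451798484224344 18.269812873774818
[[ 1.  -0.1  0. ]
 [-0.1 -1.   0. ]
 [ 0.  -0.  -1. ]]
```

Call:
drive_tool(
  rows=[
    [[-0.024,0.038,-0.2,0,0,-0.045],[-0.024,0.038,-0.5,0,0,-0.045],[-0.024,0.038,-0.8,0,0,-0.045],[-0.024,0.038,-0.8,0,0,-0.045],[-0.024,0.038,-0.8,0,0,-0.045]],
  ],
)

```text
time_s: 2.82
eef_pos: [579.7, -6.0, 285.9]
ee_rot: [-0.001, 0.994, -0.11, 0.002]
force: [0.2, 0.2, 0.9]
grip_width: 0.999
```

```bash
python3 - <<'E'
from rig import ctrl, viewer
import cv2
s=ctrl.sense();print(s['eef_pos'],s['ee_rot'])
im=viewer.capture("wrist");cv2.imwrite("pics/w2.png",im[:,:,::-1])
E
```

```text
[579.70744503  -5.97464811 285.89241542] [-0.00102816  0.9938819  -0.11043169  0.0015991 ]
```

View pics/w2.png

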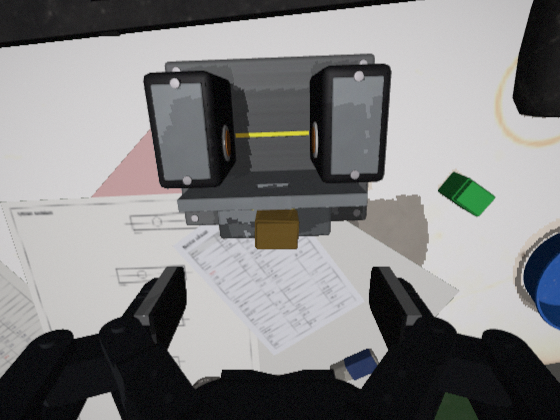

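The offcut at (277,230) is square and centred between the fingers, which sit at columns 185 and 370. I'll go down and grip.

Call:
drive_tool(
  rows=[
    [[0,0.01,-0.3,0,0,0],[0,0.01,-0.5,0,0,0],[0,0.01,-0.63,0,0,0],[0,0.01,-0.63,0,0,0],[0,0.01,-0.63,0,0,0]],
  ],
)

```text
time_s: 3.5
eef_pos: [580.0, -4.9, 224.1]
ee_rot: [-0.001, 0.994, -0.11, 0.003]
force: [0.3, 0.5, 0.2]
grip_width: 1.0
```

Call:
drive_tool(
  rows=[
    [[0,0,0,0,0,0],[0,0,0,0,0,0],[0,0,0,0,0,0],[0,0,0,0,0,0],[0,0,0,0,0,0],[0,0,0,0,0,0]],
  ],
  fingers=-1,
  force=40,
)

```text
time_s: 4.25
eef_pos: [580.1, -4.9, 224.4]
ee_rot: [-0.001, 0.994, -0.11, 0.003]
force: [-1.0, 2.2, 4.7]
grip_width: 0.318
```

Call:
drive_tool(
  rows=[
    [[0,0,0.1,0,0,0],[0,0,0.4,0,0,0],[-0.1,-0.2,0.8,0,0,0],[-0.1,-0.2,0.8,0,0,0]],
  ],
)

```text
time_s: 4.75
eef_pos: [570.2, -25.8, 307.5]
ee_rot: [-0.0, 0.994, -0.111, 0.006]
force: [0.3, -0.1, 0.2]
grip_width: 0.317
```

```bash
python3 - <<'E'
from rig import ctrl, viewer
import cv2
s=ctrl.sense();print(s['eef_pos'],s['ee_rot'],s['grip_width'])
im=viewer.capture("wrist");cv2.imwrite("pics/w3.png",im[:,:,::-1])
E
```

```text
[570.20013268 -25.75898013 307.49294286] [-4.36991570e-04  9.93814763e-01 -1.10904458e-01  5.67684772e-03] 0.31702440274909716
```

View pics/w3.png

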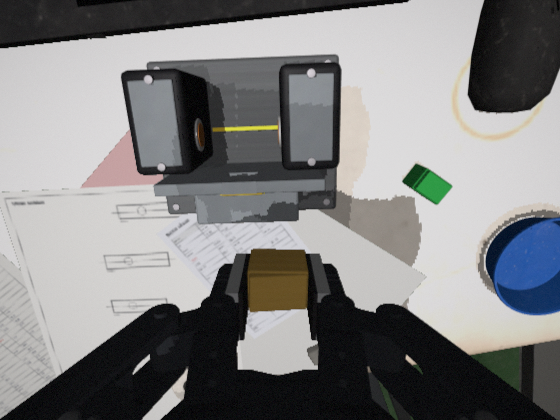

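Call:
drive_tool(
  rows=[
    [[-0.2,-0.5,0,0,0,0],[-0.5,-1,0,0,0,0],[-0.5,-1,0,0,0,0]],
  ],
)

```text
time_s: 5.18
eef_pos: [518.8, -127.4, 304.3]
ee_rot: [-0.001, 0.994, -0.113, 0.003]
force: [0.2, 0.6, -0.7]
grip_width: 0.318
```

Call:
drive_tool(
  rows=[
    [[-0.2,-0.5,0,0,0,0],[-0.5,-1,0,0,0,0],[-0.55,-1,0,0,0,0],[-0.55,-1,0,0,0,0]],
  ],
)

```text
time_s: 5.68
eef_pos: [464.1, -226.5, 303.7]
ee_rot: [-0.002, 0.994, -0.113, 0.002]
force: [-0.2, -0.5, -1.4]
grip_width: 0.319
```

```bash
python3 - <<'E'
from rig import ctrl, viewer
import cv2
from h import *
s=ctrl.sense();print(s['eef_pos'],s['ee_rot'],s['grip_width'])
c=viewer.calibration("wrist");im=viewer.capture("wrist")[:,:,::-1].copy()
p=proj(c,[[462.3+47*np.cos(a),-241.3+47*np.sin(a),29] for a in np.linspace(0,6.2,40)])
for q in p: cv2.circle(im,tuple(int(v) for v in q),1,(0,255,255),-1)
cv2.imwrite("pics/w4.png",im)
E
```

```text
[ 464.08782921 -226.52773455  303.72041174] [-0.00168746  0.99363429 -0.11262003  0.002187  ] 0.31889447574175983
```

View pics/w4.png

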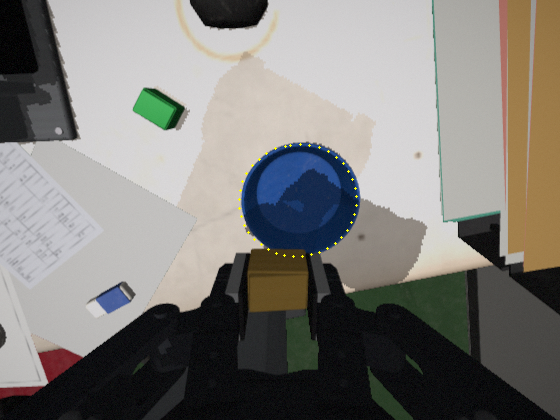

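The yellow dots I projected fall on the dish rim at (300,200), so the dish position holds. I'll lower the offcut.

Call:
drive_tool(
  rows=[
    [[-0.02,-0.15,-0.1,0,0,0],[-0.02,-0.15,-0.4,0,0,0],[-0.02,-0.15,-0.8,0,0,0],[-0.02,-0.15,-0.8,0,0,0]],
  ],
)

```text
time_s: 6.22
eef_pos: [462.1, -240.7, 221.3]
ee_rot: [-0.003, 0.994, -0.112, -0.0]
force: [-0.5, -0.0, 0.2]
grip_width: 0.316
```

Call:
drive_tool(
  rows=[
    [[0,0,-0.2,0,0,0],[0,0,-0.35,0,0,0],[0,0,-0.39,0,0,0],[0,0,-0.39,0,0,0],[0,0,-0.39,0,0,0]],
  ],
)

```text
time_s: 6.85
eef_pos: [462.3, -240.9, 183.0]
ee_rot: [-0.003, 0.994, -0.112, 0.0]
force: [-0.6, 0.4, -0.5]
grip_width: 0.314
```

Call:
drive_tool(
  rows=[
    [[0,0,0,0,0,0],[0,0,0,0,0,0],[0,0,0,0,0,0],[0,0,0,0,0,0]],
  ],
  fingers=-0.1,
)

```text
time_s: 7.35
eef_pos: [462.3, -240.9, 183.0]
ee_rot: [-0.003, 0.994, -0.112, 0.0]
force: [0.1, 1.0, -0.2]
grip_width: 0.448
```

Call:
drive_tool(
  rows=[
    [[0,0,0.2,0,0,0],[0,0,0.6,0,0,0],[0,0,1,0,0,0],[0,0,1,0,0,0]],
  ],
)

```text
time_s: 7.85
eef_pos: [462.7, -241.1, 285.6]
ee_rot: [-0.001, 0.994, -0.112, 0.003]
force: [0.4, 0.1, -0.5]
grip_width: 0.45
```

Call:
drive_tool(
  rows=[
    [[0,0,0.5,0,0,0],[-0.4,0.4,0.8,0,0,0],[-0.4,0.9,1,0,0,0.1],[-0.4,1,1,0,0,0.2]],
  ],
  fingers=1,
)

```text
time_s: 8.35
eef_pos: [422.3, -139.1, 386.3]
ee_rot: [-0.001, 0.999, 0.049, 0.003]
force: [-0.3, 0.4, -1.1]
grip_width: 1.003
```

```bash
python3 - <<'E'
from rig import ctrl, viewer
import cv2
s=ctrl.sense();print(s['eef_pos'],s['ee_rot'],s['grip_width'])
im=viewer.capture("wrist");cv2.imwrite("pics/w5.png",im[:,:,::-1])
im=viewer.capture("top");cv2.imwrite("pics/t5.png",im[:,:,::-1])
E
```

```text
[ 422.28406569 -139.08459311  386.29170644] [-0.00138855  0.99880806  0.0486905   0.00312595] 1.0034448731666754
```

View pics/w5.png

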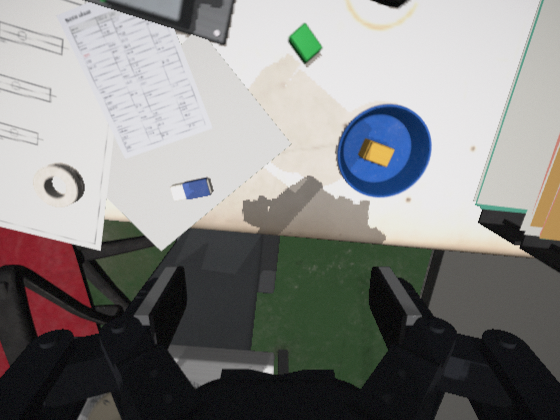

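The offcut lies in the blue dish at (377,153), and the eraser and ring haven't moved. On to the master.

Call:
drive_tool(
  rows=[
    [[0,0.6,0,0,0,0.06],[0,1,0,0,0,0.06],[0,1,0,0,0,0.06]],
  ],
)

```text
time_s: 8.82
eef_pos: [422.6, -39.0, 384.3]
ee_rot: [-0.002, 0.996, 0.093, 0.001]
force: [0.5, -0.9, 0.1]
grip_width: 0.993
```

Call:
drive_tool(
  rows=[
    [[0,0.6,0,0,0,0],[0,1,0,0,0,0],[0,1,0,0,0,0]],
  ],
)

```text
time_s: 9.2
eef_pos: [422.9, 61.6, 383.6]
ee_rot: [-0.003, 0.996, 0.093, 0.001]
force: [0.3, -0.7, -0.8]
grip_width: 1.0
```

Call:
drive_tool(
  rows=[
    [[0,0.6,0,0,0,0],[0,1,0,0,0,0],[0,1,0,0,0,0]],
  ],
)

```text
time_s: 9.57
eef_pos: [423.5, 161.8, 382.9]
ee_rot: [-0.002, 0.996, 0.093, 0.0]
force: [0.6, 0.2, 1.0]
grip_width: 0.999
```

Call:
drive_tool(
  rows=[
    [[0,0.6,0,0,0,0],[0,1,0,0,0,0],[0,1,0,0,0,0]],
  ],
)

```text
time_s: 9.95
eef_pos: [424.4, 261.7, 382.2]
ee_rot: [-0.002, 0.996, 0.093, -0.0]
force: [0.6, -0.8, -0.8]
grip_width: 1.003
```

Call:
drive_tool(
  rows=[
    [[0.2,0.6,-0.3,0,0,0],[0.2,0.9,-0.6,0,0,0],[0.2,0.9,-0.8,0,0,0],[0.2,0.9,-0.8,0,0,0],[0.2,0.9,-0.8,0,0,0]],
  ],
)

```text
time_s: 10.58
eef_pos: [445.3, 350.4, 303.3]
ee_rot: [-0.002, 0.996, 0.092, 0.001]
force: [0.2, -0.1, 0.5]
grip_width: 1.002
```

```bash
python3 - <<'E'
from rig import ctrl, viewer
import cv2,pickle
s=ctrl.sense();print(s['eef_pos'],s['ee_rot'],s['grip_width'])
c=viewer.calibration("wrist");pickle.dump(c,open("w6.pkl","wb"))
im=viewer.capture("wrist");cv2.imwrite("pics/w6.png",im[:,:,::-1])
E
```

```text
[445.34264379 350.38950578 303.26690273] [-2.28551142e-03  9.95781821e-01  9.17226417e-02  5.46732057e-04] 1.002260153817925
```

View pics/w6.png

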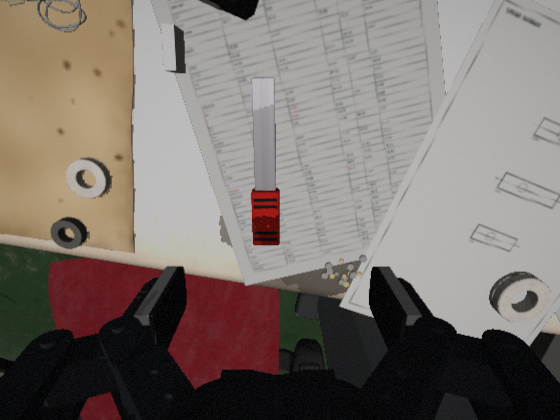

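The master is visible, with its red grip at (265,216) and its blade tip at (263,78). I'll measure both.

```bash
python3 - <<'E'
from h import *
import pickle
np.set_printoptions(precision=2,suppress=True)
c=pickle.load(open("w6.pkl","rb"));t=cv2.imread("pics/w6.png")
hsv=cv2.cvtColor(t,cv2.COLOR_BGR2HSV)
m=cv2.inRange(hsv,(0,150,60),(8,255,255))|cv2.inRange(hsv,(172,150,60),(180,255,255));m[:170]=0;m[260:]=0;m[:,:235]=0;m[:,300:]=0
m=cv2.morphologyEx(m,cv2.MORPH_CLOSE,np.ones((7,7)))
p=np.argwhere(m)[:,::-1].astype(float);P=onplane(c,p,16)[:,:2].astype(np.float32);print(p.min(0),p.max(0),cv2.minAreaRect(P))
# row-wise mid columns
def mids(m):
    rows=[];
    for r in np.unique(np.argwhere(m)[:,0]):
        cc=np.where(m[r])[0];rows.append(((cc.min()+cc.max())/2,r,cc.max()-cc.min()+1))
    return np.array(rows)
a=mids(m);a=a[(a[:,2]>np.median(a[:,2])-3)];Q=onplane(c,a[:,:2],16)[:,:2]
v=np.polyfit(Q[:,0],Q[:,1],1);print("grip line yaw",np.degrees(np.arctan(v[0])),Q[0],Q[-1],np.median(a[:,2]))
g=cv2.resize(t[65:255,230:300],None,fx=4,fy=3);cv2.imwrite("pics/w6c.png",g)
for r in (85,100,120,140,160,180): print(r,t[r,245:282].astype(int).sum(1)//3)
E
```

```text
[251. 188.] [278. 244.] ((428.5869140625, 360.2538146972656), (50.86681365966797, 22.615251541137695), 10.719240188598633)
grip line yaw 10.861986004171166 [451.92 364.55] [404.59 355.44] 27.0
85 [160 163 164 166 167 168 168 176 184 184 184 184 183 184 184 181 180 181
 184 185 185 181 181 184 187 185 187 184 177 131 160 161 165 165 167 165
 164]
100 [163 161 159 158 160 159 158 149 183 182 182 181 183 184 180 178 178 178
 178 179 181 180 180 183 186 186 187 185 178 144 159 156 152 147 145 147
 148]
120 [171 167 165 163 169 169 168 163 137 151 151 149 150 152 150 148 146 145
 148 147 145 146 148 151 155 156 154 152 148 130 169 169 169 170 170 170
 167]
140 [162 163 161 160 162 164 166 158 124 147 145 145 145 147 147 145 144 141
 142 142 144 146 147 145 147 152 151 148 147 130  88 154 156 157 161 164
 165]
160 [172 171 171 172 168 169 166 165 159 128 142 140 142 143 144 141 140 138
 139 137 139 139 142 141 143 146 145 144 142 136 104 169 170 169 167 167
 162]
180 [170 170 171 170 170 172 169 170 171 165 132 138 137 138 138 140 138 135
 132 133 135 134 138 136 137 138 141 139 140 136 123 171 172 170 171 172
 171]
```

View pics/w6c.png

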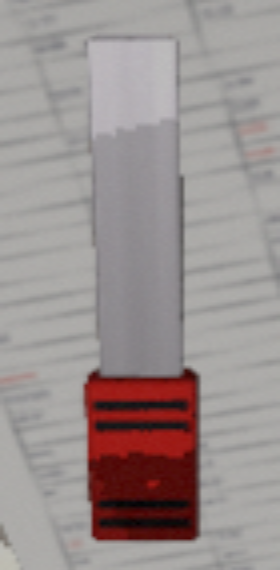

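```bash
cat >> h.py <<'E'
def rot(s):
    w,x,y,z=s['ee_rot'];return R.from_quat([x,y,z,w])
def turn(s,yaw):
    "normalised world rotation vector to go to tool straight down with tool x at yaw deg"
    T=R.from_euler('z',yaw,degrees=True)*R.from_euler('x',180,degrees=True)
    return (T*rot(s).inv()).as_rotvec()/(np.pi/2)
E
python3 - <<'E'
from h import *
import pickle
from rig import ctrl
np.set_printoptions(precision=4,suppress=True)
c=pickle.load(open("w6.pkl","rb"))
Q=onplane(c,[(263.5,77.7),(265.1,190)],12)[:,:2];d=Q[0]-Q[1];print(Q,np.degrees(np.arctan2(d[1],d[0])),np.hypot(*d))
s=ctrl.sense();M=rot(s).as_matrix();print(M[:,2],"yaw",np.degrees(np.arctan2(M[1,0],M[0,0])));print(turn(s,10.9))
print(s['eef_pos']+155*M[:,2])
E
```

```text
[[537.3855 380.3474]
 [450.8777 364.0363]] 10.677836278916217 88.03212954882592
[ 0.0012  0.005  -1.    ] yaw 10.54909368045183
[-0.0032  0.0007  0.0039]
[445.3435 351.4332 148.4713]
```

Call:
drive_tool(
  rows=[
    [[-0.05,0.06,-0.3,-0.003,0,0.002],[-0.09,0.11,-0.7,-0.003,0,0.002],[-0.09,0.11,-0.95,-0.003,0,0.002],[-0.09,0.11,-0.95,-0.003,0,0.002],[-0.09,0.11,-0.95,-0.003,0,0.002]],
  ],
)

```text
time_s: 11.25
eef_pos: [436.8, 361.6, 210.2]
ee_rot: [-0.001, 0.996, 0.093, 0.002]
force: [-0.6, -0.5, -0.0]
grip_width: 0.999
```

```bash
python3 - <<'E'
from h import *
from rig import ctrl,viewer
np.set_printoptions(precision=4,suppress=True)
s=ctrl.sense();M=rot(s).as_matrix();print(M[:,2],turn(s,10.7),s['eef_pos'])
im=viewer.capture("wrist");cv2.imwrite("pics/w7.png",im[:,:,::-1])
E
```

```text
[ 0.0036  0.0015 -1.    ] [-0.0009  0.0023 -0.    ] [436.8063 361.5745 210.2082]
```

View pics/w7.png

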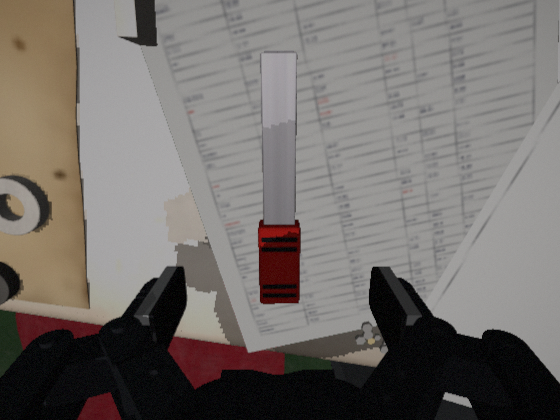

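The master is centred between the fingers and parallel to them, with the blade at column 279. I'll go down.

Call:
drive_tool(
  rows=[
    [[-0.004,0,-0.15,0,0.002,0],[-0.004,0,-0.3,0,0.002,0],[-0.004,0,-0.345,0,0.002,0],[-0.004,0,-0.345,0,0.002,0],[-0.004,0,-0.345,0,0.002,0],[-0.004,0,-0.345,0,0.002,0]],
  ],
)

```text
time_s: 12.05
eef_pos: [436.4, 361.7, 176.1]
ee_rot: [-0.001, 0.996, 0.093, 0.001]
force: [0.8, 0.1, 0.3]
grip_width: 1.001
```

```bash
python3 - <<'E'
from h import *
from rig import ctrl
np.set_printoptions(precision=4,suppress=True)
s=ctrl.sense();M=rot(s).as_matrix();print(M[:,2],turn(s,10.7),s['eef_pos'],s['force'])
E
```

```text
[ 0.0013  0.0019 -1.    ] [-0.0012  0.0008 -0.0001] [436.4344 361.683  176.1161] [0.7796 0.0946 0.3001]
```

Call:
drive_tool(
  rows=[
    [[0,0,0,0,0,0],[0,0,0,0,0,0],[0,0,0,0,0,0],[0,0,0,0,0,0],[0,0,0,0,0,0],[0,0,0,0,0,0],[0,0,0,0,0,0]],
  ],
  fingers=-1,
  force=70,
)

```text
time_s: 12.92
eef_pos: [436.5, 361.8, 176.5]
ee_rot: [-0.001, 0.996, 0.093, 0.001]
force: [-1.0, 0.7, 5.6]
grip_width: 0.26
```

```bash
python3 - <<'E'
from h import *
from rig import ctrl,viewer
import pickle
np.set_printoptions(precision=4,suppress=True)
s=ctrl.sense();M=rot(s).as_matrix();print(M[:,2],turn(s,10.7),s['eef_pos'],s['force'])
pickle.dump(s,open("grip.pkl","wb"));pickle.dump(viewer.calibration("wrist"),open("w8.pkl","wb"))
im=viewer.capture("wrist");cv2.imwrite("pics/w8.png",im[:,:,::-1])
E
```

```text
[ 0.0018  0.0023 -1.    ] [-0.0014  0.0012 -0.0001] [436.5338 361.7609 176.4655] [-1.0296  0.6776  5.5807]
```

View pics/w8.png

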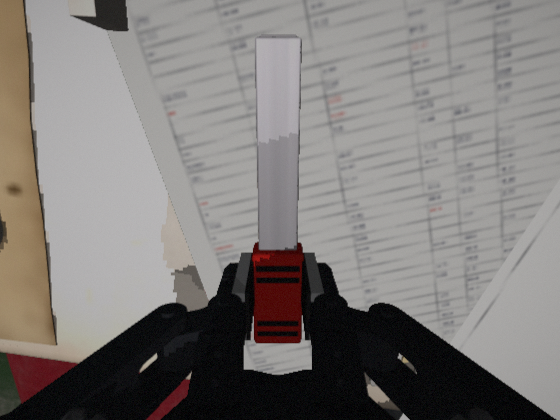

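Gripped. I'll lift and check the hold.

Call:
drive_tool(
  rows=[
    [[0,0,0.1,0,0,0],[0,0,0.3,0,0,0],[0,0,0.6,0,0,0],[0,0,1,0,0,0],[0,0,1,0,0,0]],
  ],
)

```text
time_s: 13.6
eef_pos: [436.8, 362.0, 279.4]
ee_rot: [-0.002, 0.996, 0.093, 0.004]
force: [0.2, 0.0, -2.0]
grip_width: 0.258
```

Call:
drive_tool(
  rows=[
    [[0,-0.3,0,0,0,0],[0,-0.7,0,0,0,0],[0,-1,0,0,0,0],[0,-1,0,0,0,0]],
  ],
)

```text
time_s: 14.1
eef_pos: [436.8, 260.6, 278.7]
ee_rot: [-0.002, 0.996, 0.092, 0.003]
force: [-0.2, 0.4, -2.0]
grip_width: 0.258
```

Call:
drive_tool(
  rows=[
    [[0,-0.3,0,0,0,-0.05],[0,-0.7,0,0,0,-0.1],[0,-1,0,0,0,-0.15],[0,-1,0,0,0,-0.234],[0,-1,0,0,0,-0.234]],
  ],
)

```text
time_s: 14.72
eef_pos: [436.7, 160.9, 278.3]
ee_rot: [-0.001, 0.996, -0.091, 0.002]
force: [-0.7, 0.9, -1.8]
grip_width: 0.262
```

Call:
drive_tool(
  rows=[
    [[0,-0.3,0,0,0,0],[0,-0.7,0,0,0,0],[0,-1,0,0,0,0],[0,-1,0,0,0,0],[0,-1,0,0,0,0]],
  ],
)

```text
time_s: 15.35
eef_pos: [436.8, 61.7, 278.2]
ee_rot: [-0.001, 0.996, -0.09, 0.002]
force: [-0.7, -0.1, -2.4]
grip_width: 0.256
```

```bash
python3 - <<'E'
from h import *
from rig import ctrl,viewer
import pickle
np.set_printoptions(precision=4,suppress=True)
s=ctrl.sense();M=rot(s).as_matrix();print(M[:,2],turn(s,-10.35),s['eef_pos'],s['force'])
im=viewer.capture("wrist");cv2.imwrite("pics/w9.png",im[:,:,::-1])
E
```

```text
[ 0.0048  0.0024 -1.    ] [-0.0015  0.0031 -0.0007] [436.7834  61.6755 278.1581] [-0.6542 -0.0816 -2.3859]
```

View pics/w9.png

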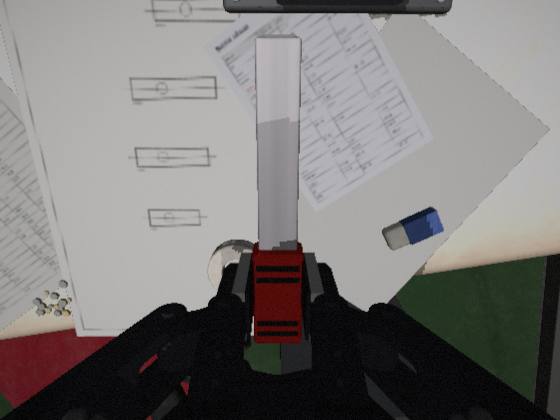

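```bash
python3 - <<'E'
from h import *
import pickle
np.set_printoptions(precision=2,suppress=True)
c=pickle.load(open("w8.pkl","rb"));t=cv2.imread("pics/w8.png");s=pickle.load(open("grip.pkl","rb"))
g=cv2.cvtColor(t,cv2.COLOR_BGR2GRAY)
L=[];
for r in range(42,236,6):
    row=cv2.GaussianBlur(g[r:r+1].astype(np.float32),(5,1),0)[0]; d=np.diff(g[r-2:r+3].astype(float).mean(0))
    l=248+np.argmin(d[248:264]) ; rr=290+np.argmax(d[290:306]); L.append((l,rr,r))
L=np.array(L,float);print(L[::4])
g2=cv2.resize(t[25:255,240:320],None,fx=5,fy=2.5);cv2.imwrite("pics/w8c.png",g2)
M=rot(s).as_matrix()
mid=np.c_[(L[:,0]+L[:,1])/2+.5,L[:,2]]
Q=onplane(c,mid,12);q=(Q-s['eef_pos'])@M;p=np.polyfit(q[:,0],q[:,1],1);print("tool line",p,np.degrees(np.arctan(p[0])),"y at grasp",p[1])
for uv in [(278,36.5)]:
    T=onplane(c,[uv],12)[0];print(T,(T-s['eef_pos'])@M)
E
```

```text
[[254. 301.  42.]
 [254. 300.  66.]
 [255. 300.  90.]
 [255. 299. 114.]
 [255. 299. 138.]
 [256. 298. 162.]
 [256. 298. 186.]
 [257. 297. 210.]
 [257. 297. 234.]]
tool line [ 0.  -0.7] 0.026854303899271514 y at grasp -0.695827529334734
[537.49 381.75  12.  ] [102.54  -0.58 164.7 ]
```

View pics/w8c.png

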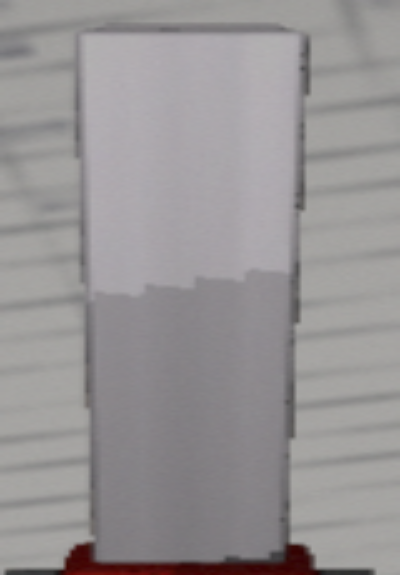

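Call:
drive_tool(
  rows=[
    [[0.2,-0.2,0,0,0.002,0],[0.39,-0.46,0,0,0.002,0],[0.39,-0.46,-0.2,0,0.002,0],[0.39,-0.46,-0.4,0,0.002,0],[0.39,-0.46,-0.5,0,0.002,0],[0.39,-0.46,-0.5,0,0.002,0],[0.39,-0.46,-0.5,0,0.002,0]],
  ],
)

```text
time_s: 16.27
eef_pos: [476.0, 16.1, 228.8]
ee_rot: [-0.001, 0.996, -0.089, 0.001]
force: [0.0, 0.0, -1.5]
grip_width: 0.261
```

```bash
python3 - <<'E'
from h import *
from rig import ctrl,viewer
import pickle
np.set_printoptions(precision=4,suppress=True)
s=ctrl.sense();M=rot(s).as_matrix();print(M[:,2],turn(s,-10.35),s['eef_pos'],s['force'])
pickle.dump((s,viewer.calibration("wrist")),open("w10.pkl","wb"))
im=viewer.capture("wrist");cv2.imwrite("pics/w10.png",im[:,:,::-1])
im=viewer.capture("scene");cv2.imwrite("pics/s10.png",cv2.resize(im[120:230,220:370,::-1],None,fx=5,fy=5,interpolation=cv2.INTER_CUBIC))
E
```

```text
[ 0.0028  0.0022 -1.    ] [-0.0014  0.0018 -0.0012] [475.9667  16.0574 228.8028] [ 0.0411  0.0181 -1.491 ]
```

View pics/w10.png

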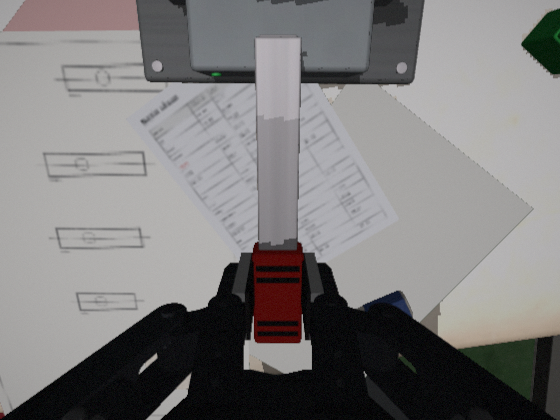

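View pics/s10.png

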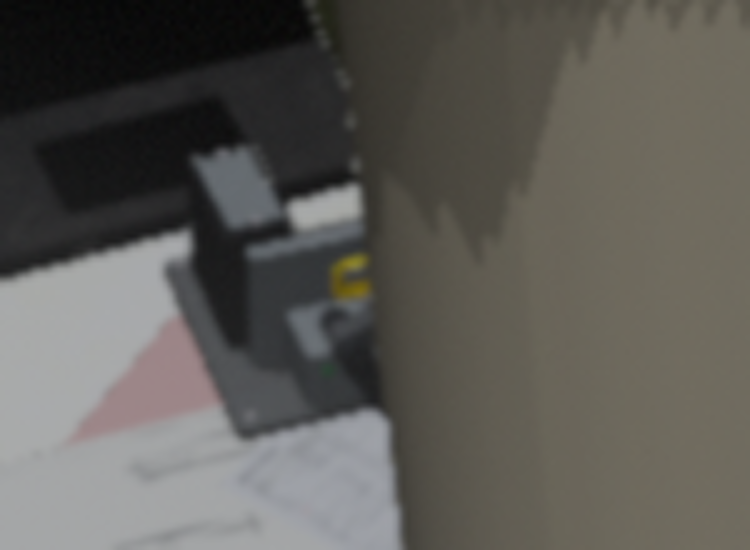

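```bash
python3 - <<'E'
import cv2
t=cv2.imread("pics/w10.png")
cv2.imwrite("pics/w10c.png",cv2.resize(t[0:100,130:430],None,fx=2.6,fy=5,interpolation=cv2.INTER_CUBIC))
E
```

```text
(no output)
```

View pics/w10c.png

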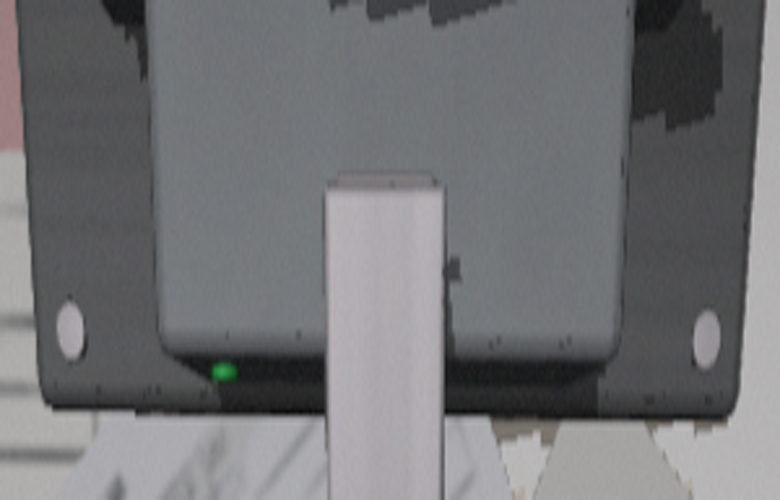

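```bash
python3 - <<'E'
from h import *
import pickle
np.set_printoptions(precision=2,suppress=True)
s,c=pickle.load(open("w10.pkl","rb"));M=rot(s).as_matrix()
def T(l,z): return (onplane(c,np.array(l,float)/[2.6,5]+[130,0],z)-s['eef_pos'])@M
for n,z,l in [("sill",45,[(150,30),(160,330),(634,30),(620,350)]),("base",10,[(18,30),(40,390),(763,50),(738,400)])]:
    q=T(l,z)[:,:2];print(n,q.ravel())
    for x in (q[0,0],q[1,0]):
        a=np.interp(x,*zip(*sorted(map(tuple,q[:2]))));b=q[2,1]+(x-q[2,0])*(q[3,1]-q[2,1])/(q[3,0]-q[2,0]);a=q[0,1]+(x-q[0,0])*(q[1,1]-q[0,1])/(q[1,0]-q[0,0])
        print("x",x,"mid y",(a+b)/2,"width",b-a)
q=T([(50,410),(735,416)],10)[:,:2];print("front edge",q,np.degrees(np.arctan2(q[1,0]-q[0,0],q[1,1]-q[0,1])))
q=T([(165,348),(610,358)],45)[:,:2];print("sill front",q,np.degrees(np.arctan2(q[1,0]-q[0,0],q[1,1]-q[0,1])))
z=s['eef_pos'][2]-176.5+12
q=T([(326,188),(442,188),(326,480),(442,480)],z)[:,:2];print("blade",z,q)
E
```

```text
sill [116.88 -37.9   93.88 -38.22 116.89  39.52  92.31  39.5 ]
x 116.87757185346376 mid y 0.805658516587723 width 77.41906311736281
x 93.87928458278277 mid y 0.6423163220519506 width 77.72088693346484
base [125.24 -72.53  90.92 -72.61 123.48  74.27  90.02  73.86]
x 125.24184784556036 mid y 0.8809818664991695 width 146.82572723873037
x 90.9157974637103 mid y 0.6311577163844433 width 146.4880121156674
front edge [[ 88.88 -70.77]
 [ 88.39  73.45]] -0.1948817549652826
sill front [[ 92.42 -37.49]
 [ 91.66  37.87]] -0.5761207217593446
blade 64.30284941939993 [[101.96  -8.76]
 [101.97   7.9 ]
 [ 81.32  -9.18]
 [ 81.34   8.38]]
```

Call:
drive_tool(
  rows=[
    [[0.048,-0.015,-0.02,0,0.001,-0.003],[0.048,-0.015,-0.045,0,0.001,-0.003],[0.048,-0.015,-0.045,0,0.001,-0.003],[0.048,-0.015,-0.045,0,0.001,-0.003]],
  ],
)

```text
time_s: 16.88
eef_pos: [480.7, 14.4, 224.3]
ee_rot: [-0.001, 0.996, -0.092, 0.001]
force: [-0.1, 0.5, -1.2]
grip_width: 0.261
```

```bash
python3 - <<'E'
from h import *
from rig import ctrl,viewer
import pickle
np.set_printoptions(precision=4,suppress=True)
s=ctrl.sense();M=rot(s).as_matrix();print(M[:,2],turn(s,-10.6),s['eef_pos'],s['force'])
pickle.dump((s,viewer.calibration("wrist")),open("w11.pkl","wb"))
im=viewer.capture("wrist")[:,:,::-1];cv2.imwrite("pics/w11.png",im)
cv2.imwrite("pics/w11c.png",cv2.resize(im[0:100,130:430],None,fx=2.6,fy=5,interpolation=cv2.INTER_CUBIC))
E
```

```text
[ 0.0012  0.0021 -1.    ] [-0.0014  0.0008 -0.0007] [480.6692  14.4015 224.2923] [-0.1088  0.5403 -1.2292]
```

View pics/w11c.png

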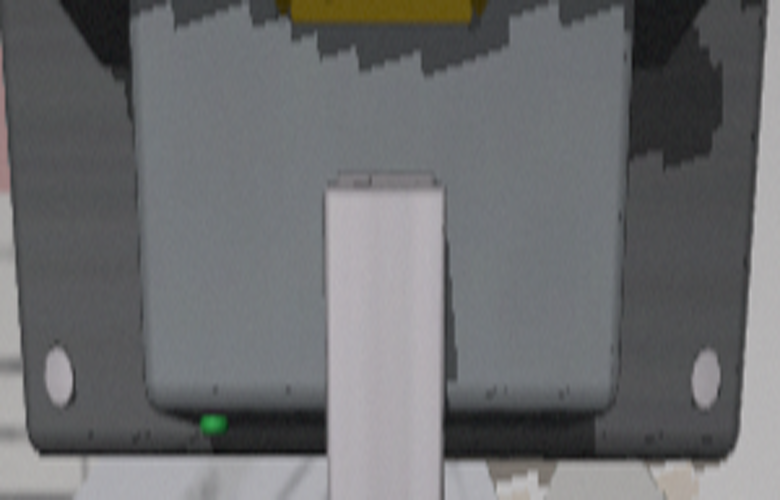

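```bash
python3 - <<'E'
from h import *
import pickle
np.set_printoptions(precision=2,suppress=True)
s,c=pickle.load(open("w11.pkl","rb"));M=rot(s).as_matrix();t=cv2.imread("pics/w11.png");g=cv2.cvtColor(t,cv2.COLOR_BGR2GRAY).astype(float)
def T(l,z): return (onplane(c,np.array(l,float),z)-s['eef_pos'])@M
def edge(r,a,b,sgn):
    d=np.diff(cv2.GaussianBlur(g[r-2:r+3].mean(0).reshape(1,-1),(3,1),0)[0])[a:b]*sgn
    i=np.argmax(d);k=np.arange(max(i-2,0),min(i+3,len(d)));w=np.clip(d[k],0,None);return a+(k*w).sum()/w.sum()+.5
def line(n,z,la,ls,ra,rs,rows):
    L=np.array([[edge(r,*la,ls),r] for r in rows]);Rr=np.array([[edge(r,*ra,rs),r] for r in rows])
    a=T(L,z);b=T(Rr,z);m=(a+b)/2;p=np.polyfit(m[:,0],m[:,1],1)
    print(n,"width",(b-a)[:,1],"mid",m[:,1],"x",m[:,0],"ang %.2f y@105 %.2f y@125 %.2f"%(np.degrees(np.arctan(p[0])),np.polyval(p,105),np.polyval(p,125)))
line("base",10,(128,150),-1,(405,430),1,[30,40,50,60,70,80])
line("sill",45,(176,192),1,(362,375),-1,[36,45,50,55,60,65,72])
z=s['eef_pos'][2]-176.5
line("blade",z+12,(250,262),1,(294,305),-1,[42,50,58,66,74])
q=T([(130+275/2.6,1),(130+485/2.6,1),(130+292/2.6,3.5),(130+471/2.6,3.5)],66);print("lead",q[:,:2].ravel())
q=T([(130+50/2.6,451/5),(130+720/2.6,456.5/5)],10);print("front",q[:,:2])
E
```

```text
base width [146.92 146.87 146.81 146.83 146.93 146.88] mid [-1.03 -0.98 -1.   -1.   -1.03 -1.01] x [113.44 108.86 104.2   99.46  94.62  89.7 ] ang 0.02 y@105 -1.01 y@125 -1.00
sill width [76.87 76.44 76.77 76.68 76.65 76.75 76.17] mid [-1.08 -1.06 -1.06 -1.19 -1.01 -1.3  -1.27] x [104.91 101.54  99.65  97.74  95.81  93.87  91.12] ang 0.92 y@105 -1.02 y@125 -0.70
blade width [16.51 16.59 16.69 16.69 16.7 ] mid [-0.52 -0.47 -0.43 -0.38 -0.39] x [100.44  97.73  94.97  92.17  89.33] ang -0.70 y@105 -0.56 y@125 -0.80
lead [112.22 -14.9  112.23  12.91 111.47 -12.67 111.48  11.08]
front [[ 84.53 -69.54]
 [ 84.1   69.05]]
```

Call:
drive_tool(
  rows=[
    [[0.001,0.005,0.002,0,0,0],[0.05,-0.004,0.002,0,0,0],[0.1,-0.013,0.002,0,0,0],[0.13,-0.019,0.002,0,0,0],[0.16,-0.025,0.002,0,0,0],[0.198,-0.032,0.002,0,0,0],[0.198,-0.032,0.002,0,0,0]],
  ],
)

```text
time_s: 17.8
eef_pos: [500.7, 11.2, 224.5]
ee_rot: [-0.001, 0.996, -0.092, 0.001]
force: [-0.8, -0.6, -1.0]
grip_width: 0.259
```

```bash
python3 - <<'E'
from h import *
from rig import ctrl,viewer
import pickle
np.set_printoptions(precision=4,suppress=True)
s=ctrl.sense();M=rot(s).as_matrix();print(M[:,2],turn(s,-10.6),s['eef_pos'],s['force'],s['wrist_torque'])
pickle.dump((s,viewer.calibration("wrist")),open("w12.pkl","wb"))
im=viewer.capture("wrist")[:,:,::-1];cv2.imwrite("pics/w12.png",im)
cv2.imwrite("pics/w12c.png",cv2.resize(im[0:150,130:430],None,fx=2.6,fy=4,interpolation=cv2.INTER_CUBIC))
E
```

```text
[ 0.0014  0.0021 -1.    ] [-0.0013  0.0009 -0.0007] [500.6817  11.1689 224.4954] [-0.7892 -0.6384 -1.0429] [ 0.0376 -0.0064  0.0318]
```

View pics/w12c.png

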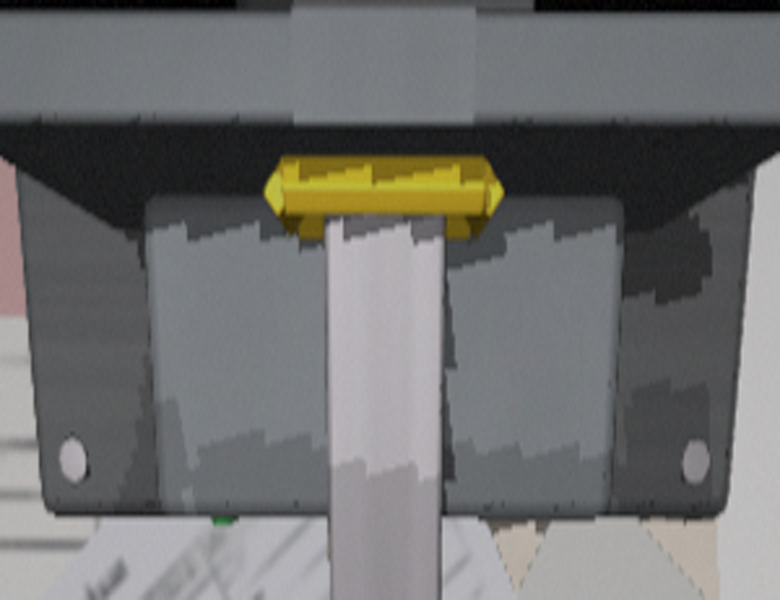

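The blade tip is under the lead-in and centred in it: blade middle at crop column 385, lead-in 384.5. There is no contact force, so I'll keep advancing.

Call:
drive_tool(
  rows=[
    [[0.03,-0.006,0,0,0,0],[0.06,-0.011,0,0,0,0],[0.1,-0.018,0,0,0,0],[0.14,-0.026,0,0,0,0],[0.14,-0.026,0,0,0,0]],
  ],
)

```text
time_s: 18.48
eef_pos: [514.8, 8.6, 224.4]
ee_rot: [-0.001, 0.996, -0.092, 0.001]
force: [1.0, -0.3, -1.4]
grip_width: 0.259
```

```bash
python3 - <<'E'
from h import *
from rig import ctrl,viewer
import pickle
np.set_printoptions(precision=4,suppress=True)
s=ctrl.sense();M=rot(s).as_matrix();print(M[:,2],turn(s,-10.6),s['eef_pos'],s['force'],s['wrist_torque'])
im=viewer.capture("wrist")[:,:,::-1];cv2.imwrite("pics/w13.png",im)
E
```

```text
[ 0.0014  0.0021 -1.    ] [-0.0013  0.0009 -0.0007] [514.7668   8.554  224.4407] [ 0.9561 -0.2902 -1.3988] [-0.0453 -0.0265  0.0271]
```

View pics/w13.png

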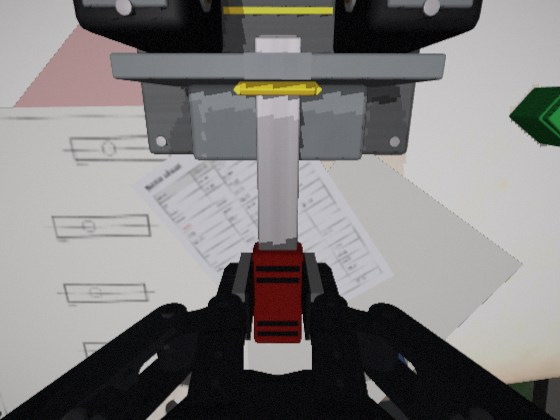

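The tip has come through the slot and shows behind the guard at (278,38), with no contact force. Next I advance most of the remaining distance and then measure against the beam line.

Call:
drive_tool(
  rows=[
    [[0.04,-0.0075,0,0,0,0],[0.09,-0.017,0,0,0,0],[0.14,-0.026,0,0,0,0],[0.19,-0.0355,0,0,0,0],[0.246,-0.046,0,0,0,0],[0.246,-0.046,0,0,0,0]],
  ],
)

```text
time_s: 19.27
eef_pos: [539.5, 3.9, 224.4]
ee_rot: [-0.001, 0.996, -0.092, 0.001]
force: [-0.1, 0.7, -1.0]
grip_width: 0.256
```

```bash
python3 - <<'E'
from h import *
from rig import ctrl,viewer
import pickle
np.set_printoptions(precision=4,suppress=True)
s=ctrl.sense();M=rot(s).as_matrix();print(M[:,2],turn(s,-10.6),s['eef_pos'],s['force'],s['wrist_torque'])
pickle.dump((s,viewer.calibration("wrist")),open("w14.pkl","wb"))
im=viewer.capture("wrist")[:,:,::-1];cv2.imwrite("pics/w14.png",im)
cv2.imwrite("pics/w14c.png",cv2.resize(im[0:150,130:430],None,fx=2.6,fy=4,interpolation=cv2.INTER_CUBIC))
E
```

```text
[ 0.0014  0.0021 -1.    ] [-0.0013  0.0009 -0.0007] [539.5004   3.9081 224.3783] [-0.1149  0.6818 -1.0057] [0.0183 0.0045 0.0626]
```

View pics/w14c.png

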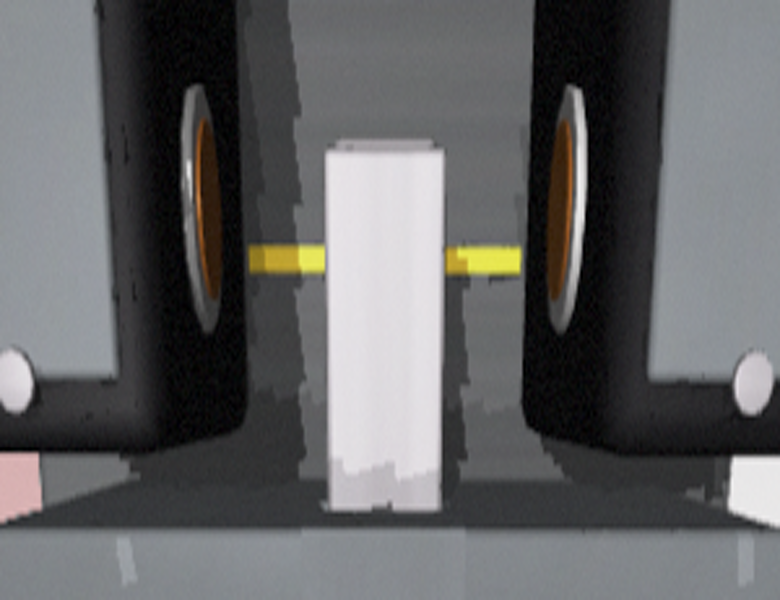

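```bash
python3 - <<'E'
from h import *
import pickle
np.set_printoptions(precision=2,suppress=True)
s,c=pickle.load(open("w14.pkl","rb"));M=rot(s).as_matrix()
def T(l,z): return ((onplane(c,np.array(l,float)/[2.6,4]+[130,0],z)-s['eef_pos'])@M)[:,:2]
print("tip",T([(327,150),(443,150)],60));print("tip low",T([(335,140),(435,140)],52))
print("beam",T([(250,259),(520,260)],10))
print("lens (y=±28 face)",T([(210,210),(564,210)],56))
print("lens extents",T([(196,86),(208,332),(574,86),(562,332)],56))
print("guard rear top edge",T([(200,527),(560,527)],80))
print("inner heads",T([(240,100),(530,100),(245,400),(523,400)],[10][0]))
E
```

```text
tip [[101.89  -8.58]
 [101.9    8.03]]
tip low [[104.07  -7.84]
 [104.08   7.31]]
beam [[ 97.12 -27.48]
 [ 97.04  27.08]]
lens (y=±28 face) [[ 97.29 -26.44]
 [ 97.33  26.49]]
lens extents [[107.96 -27.79]
 [ 86.2  -27.47]
 [107.98  27.2 ]
 [ 86.24  26.95]]
guard rear top edge [[ 69.44 -24.82]
 [ 69.5   22.96]]
inner heads [[115.67 -28.52]
 [115.69  28.04]
 [ 79.52 -29.4 ]
 [ 79.58  28.63]]
```

Call:
drive_tool(
  rows=[
    [[0.02,-0.004,0,0,0,0],[0.047,-0.009,0,0,0,0],[0.047,-0.009,0,0,0,0],[0.047,-0.009,0,0,0,0],[0.047,-0.009,0,0,0,0]],
  ],
)

```text
time_s: 19.95
eef_pos: [543.9, 3.1, 224.3]
ee_rot: [-0.001, 0.996, -0.092, 0.0]
force: [0.2, -0.6, -2.1]
grip_width: 0.26
```

```bash
python3 - <<'E'
from h import *
from rig import ctrl,viewer
np.set_printoptions(precision=4,suppress=True)
s=ctrl.sense();M=rot(s).as_matrix();print(M[:,2],turn(s,-10.6),s['eef_pos'],s['force'],s['wrist_torque'],s['grip_width'])
im=viewer.capture("wrist")[:,:,::-1];cv2.imwrite("pics/w15.png",im)
im=viewer.capture("top")[:,:,::-1];cv2.imwrite("pics/t15.png",im)
E
```

```text
[ 0.0008  0.0022 -1.    ] [-0.0014  0.0005 -0.0008] [543.8859   3.1063 224.2847] [ 0.1545 -0.6218 -2.1444] [0.0202 0.0396 0.0212] 0.25950757440756905
```

View pics/w15.png

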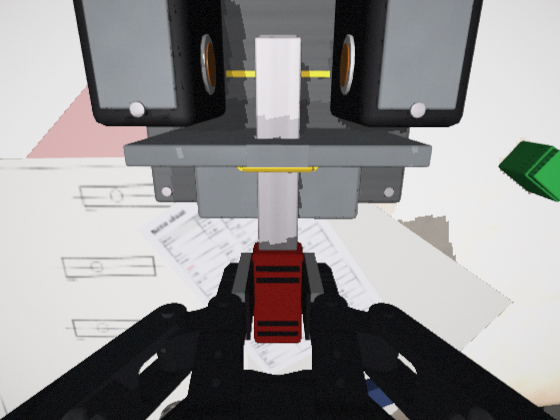

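View pics/t15.png

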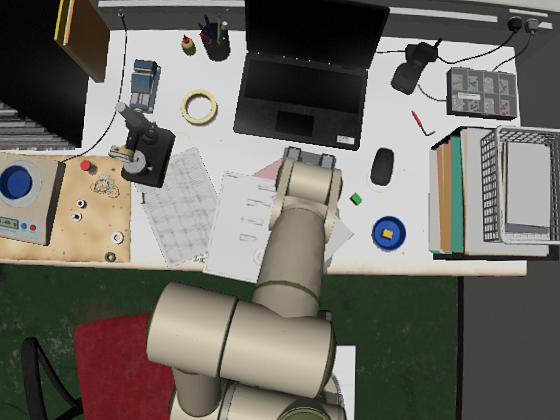

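The tip at (278,37) is past the beam line at row 73 and the blade is centred. The offcut is still in the dish at top (388,234). I'll hold briefly to confirm the forces are steady, then hand in.

Call:
drive_tool(
  rows=[
    [[0,0,0.001,0,0,0],[0,0,0.001,0,0,0],[0,0,0.001,0,0,0],[0,0,0.001,0,0,0]],
  ],
)

```text
time_s: 20.55
eef_pos: [543.9, 3.1, 224.4]
ee_rot: [-0.001, 0.996, -0.092, 0.0]
force: [-0.7, 0.5, -2.9]
grip_width: 0.256
```

```bash
python3 - <<'E'
from h import *
from rig import ctrl,viewer
np.set_printoptions(precision=3,suppress=True)
for i in range(4):
    s=ctrl.sense();print(s['eef_pos'],s['force'],s['wrist_torque'],s['grip_width'])
    c=viewer.calibration("wrist");im=viewer.capture("wrist")
cv2.imwrite("pics/w16.png",im[:,:,::-1])
M=rot(s).as_matrix()
print(M[:,2]); T=lambda l,z:((onplane(c,l,z)-s['eef_pos'])@M)[:,:2]
print(T([(278,37.5)],60),T([(278,35)],52),T([(240,73.5),(315,73.5)],10))
print(ctrl.finish_job())
E
```

```text
[543.892   3.092 224.388] [-0.71   0.517 -2.875] [ 0.016  0.047 -0.034] 0.25646185370391594
[543.903   3.077 224.41 ] [ 0.099 -0.276 -1.038] [-0.001  0.035  0.009] 0.2557800000473411
[543.911   3.088 224.404] [-0.026  0.049 -1.596] [-0.027 -0.018 -0.017] 0.260477394716981
[543.906   3.096 224.419] [ 0.16 -0.61 -2.73] [-0.046  0.035  0.03 ] 0.260352341531528
[ 0.001  0.002 -1.   ]
[[101.938  -0.301]] [[104.118  -0.295]] [[ 92.909 -20.358]
 [ 92.94   19.366]]
the job is handed in; nothing more can be done
None
```

The brass offcut is in the blue dish, and the setting master's blade is through the slot with the gripper still holding it. I handed the job in at about 20.8 s of the 59 s allowed.

**Last checks:**
- **Depth:** the tip measured 9 to 11 mm past the beam line. The upper and lower edges of the tip differ by about 2 mm, which is within the camera calibration.
- **Alignment:** the blade was centred between the lenses to about 0.3 mm. Tool tilt was about 0.1°. The underside was 47.9 mm above the desk, against 48 mm ideal.
- **Contact:** sideways forces were noise, under 1 N. The downward force varied between 1 and 3 N, roughly the master's weight, so I saw no sign of the blade pressing on the gauge.
- **Offcut and bystanders:** the last top view shows the offcut in the dish and the mouse in place. The arm hid the ring and eraser in that view; both were in place when seen earlier, and nothing touched them.

**Disagreement:** the wrist camera reads lengths about 2% short (the 150 mm base measured 147 mm). I therefore set the final alignment and depth by comparing the blade with the gauge in the same picture.

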